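# Set the needle valve of a gas metering block, then open its shut-off

### The arm

A 6-joint arm with a two-finger parallel gripper is mounted at the origin on a cart in front of the work surface, level with it; the furniture and walls round the work are solid. World frame = base frame: x ahead of the robot, y to its left, z up, the work surface at z = 0. Lengths are in m, angles in rad, forces in N, time in s.
With the tool pointing down it reaches from about 0.3 to 1 m from the base axis. Payload 5.1 kg.
Tool frame: the origin (TCP) lies midway between the tips of the shut fingers; the grasp point (between the pads) lies 19 mm behind it; z points along the fingers, y is the line along which they close (so a half turn about z gives the same grasp; the last joint's range is limited). The gripper opens to 95 mm and grips with 3 to 60 N. Pads are 20 mm wide; open, the fingers measure 119 mm over their backs; the gripper's body (75 mm by 180 mm) begins 59 mm behind the grasp point.
Start: joints at [-1.2, 0.124, 1.65, -0, 1.367, -0.083], TCP at [0.285, -0.584, 0.215] pointing down, gripper open.
Joint ranges: [-2.61, 2.61], [-1.02, 2.33], [0.03, 2.71], [-1.35, 4.49], [0.32, 2.68], [-2.91, 2.91]. Speed limits (rad/s): [2.57, 2.57, 3.14, 3.14, 3.14, 3.14].

### API

Orientations are given as a rotation vector (axis times angle).
In Python, from station import robot gives the robot as it stands.
- The arm moves only by the tool apply_moves, never from a script. Its argument "commands" is text: rows parted by semicolons, each of 5 numbers parted by spaces: the shift along the world's x, y, z in mm, then the turn about the world's z in degrees, then the opening, from -1 (shut) to 1 (fully open). In form: tx ty tz twist jaw; .... A call has exactly 8 rows; each row shifts and turns the commanded pose from where the row before left it; what a row does not reach is not made up. A row lasts 1/10 s, in which the tool goes at most 50 mm and 8.59 degrees, less where a joint would pass 70% of its speed; a pose out of reach is approached as far as the arm can. A call with a gripper value outside its range is refused whole. The fingers move at their own pace and stop on an object; "newtons" is the grip in N (left out, the last holds). Time passes only in rows, so rows that do not move let the fingers close, or fill a call up. It gives the time, the measured TCP pose, the force, the opening and the grip force at its end, in the units of the state.
- robot.get_state(): the state, without advancing time (a new reading comes with each control period).
- robot.capture(name): name is "side" or "top"; returns a dict with "frame" (400x640x3 uint8, blue, green, red), "intrinsics" (3x3 intrinsics, pixels), "world_to_cam" (4x4, takes a point from world to camera coordinates). Camera axes: x right, y up, looking along -z (the intrinsics and any distortion apply to the point x, -y, -z); pixel columns grow to the right and rows downward; lengths in m; the calibration is good to about 2 mm. A picture is of the moment at which its call begins. There is no depth.
- robot.hand_in(): hands the job in; it is judged then, once.
Trained networks look in the newest picture that a camera, given by its name, has taken for a name from the list of things; names that differ only in an ending like _2 or _b are one class to them, and where a whole thing is asked for, a point or a joint stands for the part that bears it (a point fixed in the world has none). Each returns a list of dicts, best first, with "conf" (0 to 1); they miss things now and then, are a little off and sometimes report something else, mostly with a low value. They report only what shows in the picture. A call takes as long as a camera call.
- robot.spot_in(camera, target): "box" ([left, top, right, bottom] in pixels, round what is visible of it).
- robot.trace(camera, target): "pixels" (400x640 bool, what is visible of it) and "box" ([left, top, right, bottom] in pixels, round what is visible of it).
- robot.spot_point(camera, target): "point" ([row, column] in pixels: a listed point, or the origin of a listed thing).
The state is a dict: "clock": time; "joint_positions": joint angles; "dq": joint speeds; "joint_efforts": joint torques, N m; "position": TCP position; "tool_rot": TCP orientation; "ft_force": force on the tool from outside, world axes, zero at the start; "moment": the same for the moment, N m; "grip_width": opening from 0.0 (shut) to 1.0 (fully open); "gripper_force": force on a finger pad.
Only numpy, scipy, OpenCV 4.12 (cv2) and the standard library are available. Lean on these libraries where they do the work, as an engineer would, in place of code of your own. Each camera call takes 0.05 s, during which the arm holds its last target. There are 200 camera calls.

### The job

Set the needle valve on the small gas station: turn its round black knob clockwise until the needle bottoms on its seat, snug by finger force but not forced, then back it off by a quarter of a turn from there. Only after that swing the yellow shut-off lever fully open, and leave the other things on the bench where they are.

Things in the scene. Friction and masses are not known exactly. Their poses are not given: they have to be found in the camera images.
- gas_station: Gas metering station, fixed on the bench: dark base plate (x -40 to 95 mm, y -125 to 140 mm, top 12 mm high) with one gas line along y at 40 mm height: ball valve with yellow lever at y = -75 mm, brass needle valve with round black knob at x = y = 0, flow tube at y = +108 mm. Origin on the bench below the knob's axis, z up, +x away from the robot at yaw 0 (it stands within 0.3 rad of that).
- knob_top (a point): Centre of the knob's top face, 102 mm above the bench, on its vertical axis; its x axis follows the red index line and turns with the knob. The knob is round, fluted, 32 mm across, 76 to 102 mm above the bench, over a brass body 32 mm wide. Clockwise seen from above closes. It turns freely at about 0.06 N m, does not rise noticeably and stays where it is left.
- seat (a point): On the knob's axis, 60 mm above the bench: the needle's seat, unseen. From the start the knob has 0.7 to 1.9 rad to go to it; this differs each time and shows nowhere, it can only be felt. Past first touch the torque climbs about 4 N m per rad. Snug: 0.20 to 0.40 N m at the knob, kept 0.2 s or more; above 0.60 N m the seat is spoilt.
- valve_axis (a point): On the knob's axis at the height of its top, fixed to the station (does not turn). A quarter turn back (1.57 rad counter-clockwise, good to 0.26 rad) counts from where the needle just touches its seat; a snug knob when let go springs back to that point, by under 0.1 rad. Opening is stopped 3.3 rad from the seat.
- lever_grip (a point): Middle of the top edge of the lever's yellow sleeve, 72 mm above the bench, 42 mm from the lever's vertical axis (which is at x = 0, y = -75 mm of the station). Sleeve 11 mm wide, 58 to 72 mm above the bench, from 18 to 58 mm from the axis; pointing to the robot, only the base plate and the bench lie below it.
- lever (a joint): Shut-off lever, rad: 0 = closed, square across the gas line, pointing to the station's -x (to the robot), starts within 0.12 of it; 1.57 = fully open, along the line, pointing to the station's -y, reached counter-clockwise seen from above, against a stop. It takes about 3 N at the sleeve to swing and stays where it is left.
- flow_tube (a point): Top centre of the clear flow tube with black ends, 26 mm square, 88 mm high, at the station's y = +108 mm; fixed.
- gauge (a point): Top centre of the round pressure gauge, 30 mm across, 68 mm high, at the station's x = +68, y = -79 mm, beside the grey-green gas cartridge (40 mm thick, top 60 mm high) that lies along y at x = +68 mm; fixed.
- tally_counter: White hand tally counter, 29 x 42 x 45 mm, standing; bystander. Origin at the centre of its underside.
- timer: White bench timer, 64 x 64 x 20 mm; bystander. Origin at the centre of its underside.
- oil_bottle: Small white bottle with red cap and yellow label, 26 mm across, 50 mm high; bystander. Origin at the centre of its underside.
- petri_bench: Clear petri dish, 93 mm across, 15 mm high; bystander. Origin at the centre of its underside.
- forceps: Steel forceps lying flat, 13 x 132 x 9 mm; bystander. Origin at the centre of its underside.
- pen_3: White pen with red ends lying flat, 11 x 145 x 9 mm; bystander. Origin at the centre of its underside.

How it is judged:
By the outcome, as a careful person would: the job done as asked, in the order asked, and still so for the second after the job is handed in, with the robot touching nothing.
It also fails if it takes over 72 s, if anything falls off the work surface, if the arm or the gripper's body presses on something with over 40 N, if the wrist force passes 120 N, or if a joint passes its speed limit or range.

## Working session

There is one attempt and no reset: what is moved stays moved. The work goes in short steps, Python scripts to look and compute and a tool call to move; the robot and the scene stay as the last step left them, time stands still between calls to the robot, and variables do not carry over. Pictures are saved under pics/ and viewed, at most 10 in all, crops included, and the job is handed in when it is done.

Besides the shell and the picture viewer there is one more tool, called after ">>>" by a JSON object that holds its "fn" and its "kwargs", one argument or row to a line. apply_moves: Moves the arm, as the interface text tells. Its arguments: {"type":"object","properties":{"commands":{"type":"string"},"newtons":{"type":"number"}},"required":["commands"]}

```bash
mkdir -p pics; cat > h.py <<'E'
import numpy as np, cv2
from station import robot
def proj(c,P):
    p=c["world_to_cam"]@np.append(P,1); q=c["intrinsics"]@np.array([p[0],-p[1],-p[2]]); return q[:2]/q[2]
def ray(c,row,col):
    d=np.linalg.inv(c["intrinsics"])@np.array([col,row,1.]); d=np.array([d[0],-d[1],-d[2]])
    R=c["world_to_cam"][:3,:3];t=c["world_to_cam"][:3,3]
    return -R.T@t, R.T@d
def atz(c,row,col,z):
    o,d=ray(c,row,col); return o+d*(z-o[2])/d[2]
E
python3 - <<'E'
from h import *
for n in("top","side"):
    c=robot.capture(n); cv2.imwrite(f"pics/{n}0.png",c["frame"])
    print(n,ray(c,200,320))
    for t,z in(("knob_top",.102),("valve_axis",.102),("lever_grip",.072),("flow_tube",.088),("gauge",.068),("gas_station",0)):
        r=robot.spot_point(n,t)
        for k in r[:2]: print(t,round(k["conf"],2),np.round(k["point"]),np.round(atz(c,*k["point"],z),4))
s=robot.get_state();print(s)
E
```

```text
top (array([ 0.24168778, -0.10783541,  1.44610307]), array([ 0.19693017, -0.00889184, -0.98041734]))
knob_top 0.67 [217. 325.] [ 0.4628 -0.1313  0.102 ]
valve_axis 0.76 [221. 328.] [ 0.4528 -0.1411  0.102 ]
lever_grip 0.4 [232. 354.] [ 0.4252 -0.2136  0.072 ]
flow_tube 0.58 [218. 290.] [ 0.4672 -0.0356  0.088 ]
gauge 0.64 [196. 351.] [ 0.5291 -0.2092  0.068 ]
gas_station 0.87 [222. 325.] [ 0.4648 -0.135   0.    ]
side (array([ 0.52320709, -1.32184478,  0.63146225]), array([ 0.00915355,  0.92283604, -0.38535711]))
knob_top 0.42 [209. 298.] [ 0.4624 -0.1349  0.102 ]
knob_top 0.38 [224. 288.] [ 0.4351 -0.2487  0.102 ]
valve_axis 0.57 [208. 302.] [ 0.4741 -0.1305  0.102 ]
flow_tube 0.9 [198. 300.] [ 0.4606 -0.0052  0.088 ]
flow_tube 0.29 [272. 350.] [ 0.6105 -0.4945  0.088 ]
gauge 0.88 [226. 319.] [ 0.533  -0.1972  0.068 ]
gas_station 0.56 [232. 299.] [ 0.4633 -0.1044  0.    ]
gas_station 0.46 [222. 286.] [ 0.4087 -0.0304  0.    ]
{'clock': 0.7, 'joint_positions': array([-1.19958150e+00,  1.23777733e-01,  1.65026660e+00,  1.32115036e-08,
        1.36750450e+00, -8.25970297e-02]), 'dq': array([ 0.00133797,  0.00240972, -0.00193154,  0.00106422,  0.0001046 ,
        0.0002245 ]), 'joint_efforts': array([ 1.39095835e-05, -4.17438984e+01, -3.60134876e+01,  7.75481388e-02,
        4.27194592e-02, -1.60779422e-05]), 'position': array([ 0.284933  , -0.58422262,  0.2146904 ]), 'tool_rot': array([3.06102231e+00, 7.06734999e-01, 9.91782192e-06]), 'ft_force': array([ 1.02261942,  0.20400693, -0.48118808]), 'moment': array([-0.02133613,  0.02025278, -0.00171168]), 'gripper_force': 0.0, 'grip_width': 1.001417933962734}
```

View pics/top0.png

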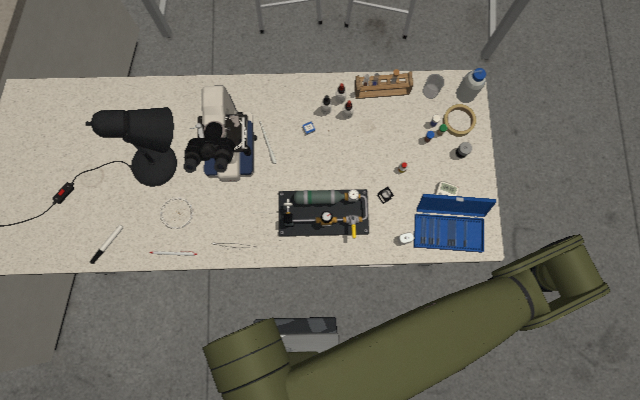

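View pics/side0.png

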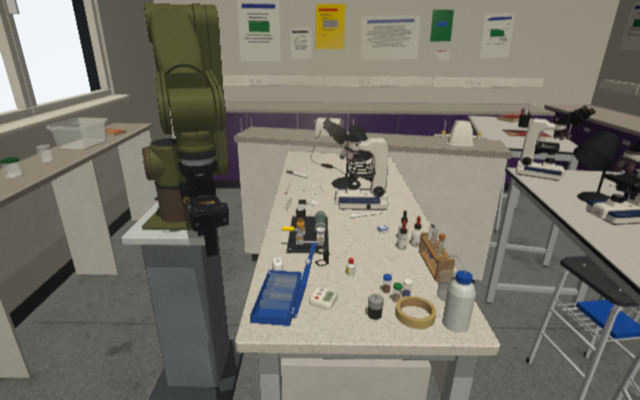

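The top view shows the station at columns 278–370, rows 190–236, the knob near (326,216) and the lever at (353,228) pointing to the robot. The side view shows it at about (305,232), unobstructed. I'll zoom in next.

```bash
python3 - <<'E'
from h import *
T=robot.capture("top");S=robot.capture("side")
a=cv2.resize(T["frame"][182:244,272:376],None,fx=7.5,fy=7.5,interpolation=cv2.INTER_CUBIC)
b=cv2.resize(S["frame"][195:260,270:350],None,fx=7,fy=7,interpolation=cv2.INTER_CUBIC)
cv2.imwrite("pics/t1.png",a);cv2.imwrite("pics/s1.png",b)
for t in("gas_station","knob_top","lever_grip","flow_tube","gauge"):
  for n in("top","side"):
    for k in robot.spot_in(n,t)[:1]: print(t,n,round(k["conf"],2),np.round(k["box"],1))
m=robot.trace("top","gas_station")[0]["pixels"].astype(np.uint8)
print(cv2.minAreaRect(cv2.findNonZero(m)))
for y in (0.,.1,-.1,.2,-.2):
    print(y)
    R=np.array([[np.cos(y),-np.sin(y),0],[np.sin(y),np.cos(y),0],[0,0,1]])
    o=np.array([.462,-.135,0])
    for p in((-.04,-.125,.012),(.095,-.125,.012),(.095,.14,.012),(-.04,.14,.012),(0,0,.102)): print(np.round(proj(T,o+R@p),1),np.round(proj(S,o+R@p),1))
E
```

```text
gas_station top 0.76 [276.6 186.4 368.  239.6]
gas_station side 0.59 [281.2 198.5 327.8 251.9]
knob_top top 0.48 [317.9 212.9 330.9 222.7]
knob_top side 0.62 [283.8 199.9 330.2 253.5]
lever_grip side 0.62 [281.8 224.6 298.6 229.9]
flow_tube top 0.74 [283.1 188.5 369.8 238.1]
gauge top 0.86 [275.2 187.  368.  237.6]
gauge side 0.76 [280.4 199.1 328.3 256.9]
((323.0, 213.0), (48.0, 90.0), 90.0)
0.0
[368.8 234.9] [284.  250.8]
[366.6 189.7] [326.6 251.3]
[277.3 192.2] [325.2 215.9]
[277.9 237.4] [289.7 215.5]
[326.  217.5] [298.3 209. ]
0.1
[369.8 230.6] [288.  251.4]
[363.  185.9] [330.3 249.7]
[274.4 197. ] [321.4 214.9]
[279.5 242.1] [286. 216.]
[326.  217.5] [298.3 209. ]
-0.1
[367.4 239.2] [280.3 250. ]
[369.8 193.9] [322.5 252.7]
[280.7 187.6] [328.8 217.1]
[276.7 232.6] [293.5 215.2]
[326.  217.5] [298.3 209. ]
0.2
[370.3 226.2] [292.  251.8]
[359.1 182.4] [333.6 248. ]
[272.  202.1] [317.4 214.1]
[281.7 246.6] [282.4 216.6]
[326.  217.5] [298.3 209. ]
-0.2
[365.6 243.3] [276.8 249.1]
[372.6 198.4] [318.2 253.9]
[284.5 183.5] [332.2 218.4]
[276.  227.8] [297.3 215. ]
[326.  217.5] [298.3 209. ]
```

View pics/t1.png

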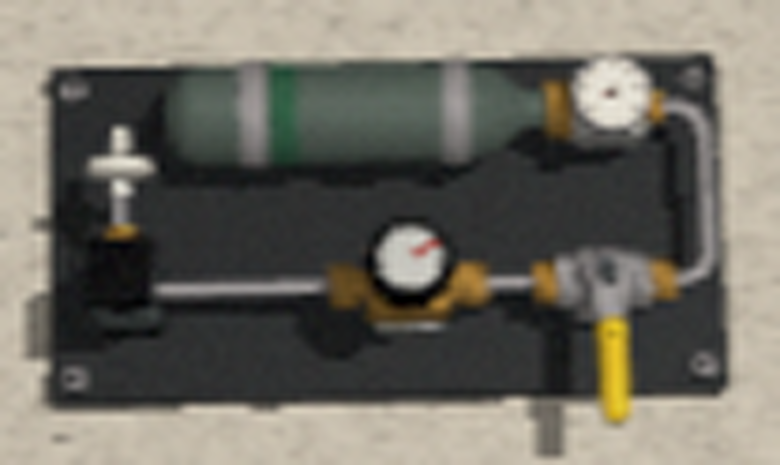

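View pics/s1.png

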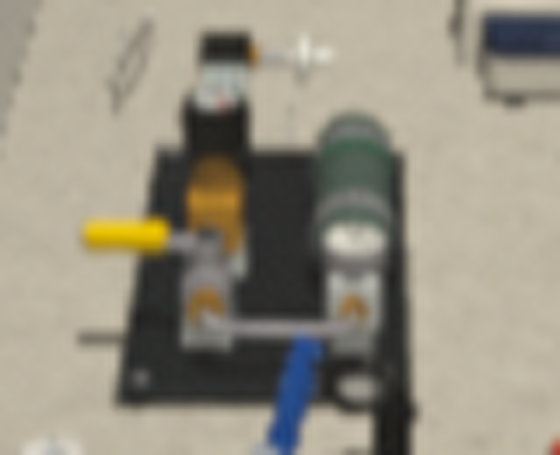

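The top crop shows plate corners at (50,68), (712,58), (725,388) and (50,405), the knob top at (409,257) and the lever tip at (617,410). The side crop shows plate corners at (157,148), (403,153) and (118,403), and the knob top at (222,88). I'll fit the pose to these.

```bash
python3 - <<'E'
from h import *
from scipy.optimize import least_squares
T=robot.capture("top");S=robot.capture("side")
L=[(T,(50,68),(-0+.095,.14,.012)),(T,(712,58),(.095,-.125,.012)),(T,(725,388),(-.04,-.125,.012)),(T,(50,405),(-.04,.14,.012)),(T,(409,257),(0,0,.102)),
(S,(157,148),(-.04,.14,.012)),(S,(403,153),(.095,.14,.012)),(S,(118,403),(-.04,-.125,.012)),(S,(222,88),(0,0,.102))]
def px(c,p): 
    return (np.array(p)+.5)/7.5-.5+[272,182] if c is T else (np.array(p)+.5)/7-.5+[270,195]
def W(v,p):
    y=v[2];R=np.array([[np.cos(y),-np.sin(y),0],[np.sin(y),np.cos(y),0],[0,0,1]]);return np.array([v[0],v[1],0])+R@p
for sel in(L,L[:5],L[5:]):
    f=least_squares(lambda v:np.concatenate([proj(c,W(v,p))-px(c,q) for c,q,p in sel]),[.46,-.135,0])
    print(f.x,np.round(f.fun.reshape(-1,2),1).tolist())
print("lever tip",atz(T,*px(T,(617,415))[::-1],.066),atz(T,*px(T,(612,322))[::-1],.072))
print("hand",proj(T,robot.get_state()["position"]),proj(S,robot.get_state()["position"]))
E
```

```text
[ 0.46769006 -0.13537113 -0.00644889] [[-0.6, -0.6], [0.4, -1.2], [0.5, -0.0], [-0.3, -0.4], [-0.1, -0.3], [-0.5, -0.2], [-0.2, -0.4], [-0.9, -1.3], [-1.3, 1.9]]
[ 0.46619735 -0.1353492  -0.00792792] [[-0.5, -0.2], [0.4, -0.7], [0.5, 0.5], [-0.4, 0.1], [-0.1, 0.2]]
[ 0.47050926 -0.13580717  0.00059497] [[-0.1, -0.1], [0.3, -0.4], [0.3, -1.2], [-0.5, 2.0]]
lever tip [ 0.41083099 -0.21207123  0.066     ] [ 0.44504906 -0.2112327   0.072     ]
hand [511.66191338 276.21622771] [207.32796095 244.57816266]
```

>>> {"fn": "apply_moves", "kwargs": {
  "commands": "15 38 0 6 1;15 38 0 6 1;15 38 0 6 1;15 38 0 6 1;15 38 0 6 1;15 38 0 6 1;15 38 0 6 1;15 38 0 6 1",
  "newtons": 20
}}

```text
clock: 2.25
position: [0.4053, -0.2787, 0.2149]
tool_rot: [2.505, 1.895, 0.0]
ft_force: [1.0, 0.1, 0.1]
grip_width: 0.998
gripper_force: 0.0
```

>>> {"fn": "apply_moves", "kwargs": {
  "commands": "15 36 -10 0 1;15 36 -10 0 1;15 36 -10 0 1;17 37 -10 0 1;0 0 -15 0 1;0 0 -10 0 1;0 0 0 0 1;0 0 0 0 1"
}}

```text
clock: 3.05
position: [0.4665, -0.1363, 0.1496]
tool_rot: [-2.511, -1.888, 0.001]
ft_force: [0.4, 0.5, 0.7]
grip_width: 1.003
gripper_force: 0.0
```

>>> {"fn": "apply_moves", "kwargs": {
  "commands": "0 0 -15 0 1;0 0 -15 0 1;0 0 -15 0 1;0 0 -15 0 1;0 0 -10 0 1;0 0 0 0 1;0 0 0 0 1;0 0 0 0 1"
}}

```text
clock: 3.85
position: [0.4676, -0.1354, 0.0804]
tool_rot: [2.508, 1.89, 0.001]
ft_force: [0.2, 0.4, 0.6]
grip_width: 0.997
gripper_force: 0.0
```

```bash
python3 - <<'E'
from h import *
T=robot.capture("top");S=robot.capture("side")
a=cv2.resize(T["frame"][185:240,290:365],None,fx=5.2,fy=5.2,interpolation=cv2.INTER_CUBIC)
b=cv2.resize(S["frame"][175:250,265:340],None,fx=5.2,fy=5.2,interpolation=cv2.INTER_CUBIC)
h=max(a.shape[0],b.shape[0]);pad=lambda i:cv2.copyMakeBorder(i,0,h-i.shape[0],0,0,0)
cv2.imwrite("pics/c2.png",np.hstack([pad(a),pad(b)]))
s=robot.get_state();print(s["joint_positions"],s["moment"],s["position"],a.shape)
print(proj(T,s["position"]),proj(S,s["position"]))
E
```

```text
[-3.92225139e-01 -1.17771074e-01  2.12899485e+00  1.46594726e-05
  1.12865301e+00 -1.13123944e-01] [-0.02353821 -0.066048   -0.01602688] [ 0.46760599 -0.13542012  0.08056634] (286, 390, 3)
[325.93231941 216.80505143] [299.97897922 214.82996379]
```

View pics/c2.png

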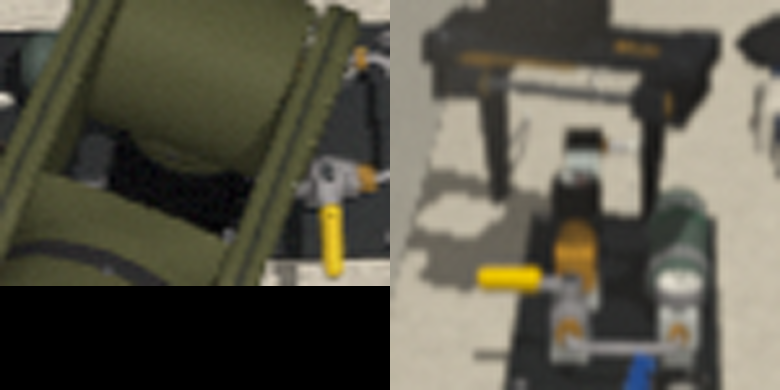

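The side crop shows the fingers at columns 497 and 652 straddling the knob at 578, so the gripper is centred. Closing.

>>> {"fn": "apply_moves", "kwargs": {
  "commands": "0 0 0 0 0;0 0 0 0 -0.2;0 0 0 0 -0.4;0 0 0 0 -0.6;0 0 0 0 -0.8;0 0 0 0 -1;0 0 0 0 -1;0 0 0 0 -1",
  "newtons": 20
}}

```text
clock: 4.75
position: [0.4669, -0.1352, 0.0796]
tool_rot: [-2.509, -1.891, 0.0]
ft_force: [0.1, -0.1, -0.5]
grip_width: 0.384
gripper_force: 0.0
```

```bash
cat >> h.py <<'E'
from scipy.spatial.transform import Rotation as Ro
def st():
    s=robot.get_state();M=Ro.from_rotvec(s["tool_rot"]).as_matrix()
    print("t",round(s["clock"],2),"yaw",round(float(np.degrees(np.arctan2(M[1,0],M[0,0]))),2),"Mz",round(float(s["moment"][2]),4),"M",np.round(s["moment"],3),"F",np.round(s["ft_force"],1),"p",np.round(s["position"],4),"g",round(s["gripper_force"],1),round(s["grip_width"],3),"j6",round(s["joint_positions"][5],2))
E
python3 -c "from h import *;st()"
```

```text
t 4.75 yaw 74.0 Mz 0.0018 M [-0.036 -0.115  0.002] F [ 0.1 -0.1 -0.5] p [ 0.4669 -0.1352  0.0796] g 0.0 0.384 j6 -0.11
```

>>> {"fn": "apply_moves", "kwargs": {
  "commands": "0 0 0 0 -1;0 0 0 0 -1;0 0 0 0 -1;0 0 0 0 -1;0 0 0 0 -1;0 0 0 0 -1;0 0 0 0 -1;0 0 0 0 -1"
}}

```text
clock: 5.55
position: [0.4679, -0.1355, 0.0799]
tool_rot: [2.507, 1.889, 0.002]
ft_force: [4.7, -1.3, -3.0]
grip_width: 0.332
gripper_force: 20.0
```

```bash
python3 -c "from h import *;st()"
```

```text
t 5.55 yaw 73.99 Mz 0.0408 M [-0.254 -0.859  0.041] F [ 4.7 -1.3 -3. ] p [ 0.4679 -0.1355  0.0799] g 20.0 0.332 j6 -0.11
```

>>> {"fn": "apply_moves", "kwargs": {
  "commands": "1 0 0 -4 -1;0 0 0 -4 -1;0 0 0 -4 -1;0 0 0 -4 -1;0 0 0 -4 -1;0 0 0 -4 -1;0 0 0 -4 -1;0 0 0 -4 -1"
}}

```text
clock: 6.35
position: [0.4674, -0.135, 0.0798]
tool_rot: [-2.933, -1.121, 0.002]
ft_force: [-1.1, 0.0, 1.8]
grip_width: 0.332
gripper_force: 20.0
```

```bash
python3 -c "from h import *;st()"
```

```text
t 6.35 yaw 41.85 Mz 0.0554 M [0.215 0.121 0.055] F [-1.1  0.   1.8] p [ 0.4674 -0.135   0.0798] g 20.0 0.332 j6 0.45
```

>>> {"fn": "apply_moves", "kwargs": {
  "commands": "0 0 0 -2 -1;0 0 0 -2 -1;0 0 0 -2 -1;0 0 0 -2 -1;0 0 0 -1 -1;0 0 0 0 -1;0 0 0 0 -1;0 0 0 0 -1"
}}

```text
clock: 7.15
position: [0.4673, -0.1348, 0.0797]
tool_rot: [-3.01, -0.892, 0.002]
ft_force: [-3.7, 1.9, 5.3]
grip_width: 0.334
gripper_force: 20.0
```

```bash
python3 -c "from h import *;st()"
```

```text
t 7.15 yaw 33.02 Mz 0.0398 M [0.791 0.791 0.04 ] F [-3.7  1.9  5.3] p [ 0.4673 -0.1348  0.0797] g 20.0 0.334 j6 0.6
```

>>> {"fn": "apply_moves", "kwargs": {
  "commands": "-0.5 0.5 0 -1 -1;0 0 0 -1 -1;0 0 0 -1 -1;0 0 0 -1 -1;0 0 0 -1 -1;0 0 0 0 -1;0 0 0 0 -1;0 0 0 0 -1"
}}

```text
clock: 7.95
position: [0.4672, -0.1346, 0.0797]
tool_rot: [-3.048, -0.759, 0.001]
ft_force: [-3.6, 2.3, 5.0]
grip_width: 0.332
gripper_force: 20.0
```

```bash
python3 -c "from h import *;st()"
```

```text
t 7.95 yaw 27.96 Mz 0.0057 M [0.668 0.727 0.006] F [-3.6  2.3  5. ] p [ 0.4672 -0.1346  0.0797] g 20.0 0.332 j6 0.69
```

>>> {"fn": "apply_moves", "kwargs": {
  "commands": "-0.5 0.5 0 0 -1;0 0 0 0 -1;0 0 0 0 -1;0 0 0 -1 -1;0 0 0 -1 -1;0 0 0 -1 -1;0 0 0 -1 -1;0 0 0 -1 -1"
}}

```text
clock: 8.75
position: [0.4671, -0.1344, 0.0798]
tool_rot: [3.079, 0.624, 0.001]
ft_force: [-1.0, -0.5, 3.7]
grip_width: 0.334
gripper_force: 20.0
```

```bash
python3 -c "from h import *;st()"
```

```text
t 8.75 yaw 22.92 Mz 0.0186 M [0.066 0.115 0.019] F [-1.  -0.5  3.7] p [ 0.4671 -0.1344  0.0798] g 20.0 0.334 j6 0.78
```

>>> {"fn": "apply_moves", "kwargs": {
  "commands": "0 0 0 0 -1;0 0 0 0 -1;0 0 0 0 -1;0 0 0 -1 -1;0 0 0 -1 -1;0 0 0 -1 -1;0 0 0 -1 -1;0 0 0 -1 -1",
  "newtons": 30
}}

```text
clock: 9.55
position: [0.467, -0.1342, 0.0798]
tool_rot: [3.103, 0.489, 0.0]
ft_force: [0.3, -0.7, 3.9]
grip_width: 0.331
gripper_force: 30.0
```

```bash
cat >> h.py <<'E'
def av(n=3):
    m=[robot.get_state()["moment"][2]]
    for _ in range(n): robot.capture("top"); m.append(robot.get_state()["moment"][2])
    st(); print("Mz",np.round(m,3),"mean",round(float(np.mean(m)),3))
E
python3 -c "from h import *;av()"
```

```text
t 9.7 yaw 17.99 Mz 0.0629 M [0.103 0.083 0.063] F [-0.2 -0.8  4.6] p [ 0.467  -0.1342  0.0798] g 30.0 0.331 j6 0.87
Mz [0.073 0.038 0.037 0.063] mean 0.053
```

>>> {"fn": "apply_moves", "kwargs": {
  "commands": "0 0 0 -1 -1;0 0 0 -1 -1;0 0 0 -1 -1;0 0 0 -1 -1;0 0 0 -1 -1;0 0 0 0 -1;0 0 0 0 -1;0 0 0 0 -1"
}}

```text
clock: 10.5
position: [0.467, -0.1341, 0.0798]
tool_rot: [-3.121, -0.356, -0.0]
ft_force: [0.6, 1.3, 4.6]
grip_width: 0.333
gripper_force: 30.0
```

```bash
python3 -c "from h import *;av()"
```

```text
t 10.65 yaw 13.0 Mz 0.0369 M [0.394 0.072 0.037] F [-0.5  1.9  4.5] p [ 0.467  -0.1341  0.0798] g 30.0 0.329 j6 0.95
Mz [0.013 0.062 0.035 0.037] mean 0.037
```

>>> {"fn": "apply_moves", "kwargs": {
  "commands": "0 0 0 -1 -1;0 0 0 -1 -1;0 0 0 -1 -1;0 0 0 -1 -1;0 0 0 -1 -1;0 0 0 0 -1;0 0 0 0 -1;0 0 0 0 -1"
}}

```text
clock: 11.45
position: [0.467, -0.1339, 0.0798]
tool_rot: [-3.133, -0.219, -0.0]
ft_force: [0.2, 1.6, 4.8]
grip_width: 0.331
gripper_force: 30.0
```

```bash
python3 -c "from h import *;av()"
```

```text
t 11.6 yaw 7.99 Mz 0.0744 M [0.454 0.025 0.074] F [-0.2  1.3  4.5] p [ 0.467  -0.134   0.0798] g 30.0 0.329 j6 1.04
Mz [0.049 0.114 0.082 0.074] mean 0.08
```

>>> {"fn": "apply_moves", "kwargs": {
  "commands": "0 0 0 -1 -1;0 0 0 -1 -1;0 0 0 -1 -1;0 0 0 -1 -1;0 0 0 0 -1;0 0 0 0 -1;0 0 0 0 -1;0 0 0 0 -1"
}}

```text
clock: 12.4
position: [0.467, -0.1338, 0.0798]
tool_rot: [-3.139, -0.109, -0.0]
ft_force: [-1.2, 2.1, 4.8]
grip_width: 0.332
gripper_force: 30.0
```

```bash
python3 -c "from h import *;av()"
```

```text
t 12.55 yaw 3.99 Mz 0.0451 M [0.567 0.01  0.045] F [0.5 2.7 5.3] p [ 0.467  -0.1338  0.0797] g 30.0 0.328 j6 1.11
Mz [0.041 0.076 0.025 0.045] mean 0.047
```

Still free. Continuing.

>>> {"fn": "apply_moves", "kwargs": {
  "commands": "0 0 0 -1 -1;0 0 0 -1 -1;0 0 0 -1 -1;0 0 0 -1 -1;0 0 0 -1 -1;0 0 0 0 -1;0 0 0 0 -1;0 0 0 0 -1"
}}

```text
clock: 13.35
position: [0.467, -0.1337, 0.0797]
tool_rot: [-3.14, 0.028, -0.0]
ft_force: [-0.9, 1.5, 5.7]
grip_width: 0.331
gripper_force: 30.0
```

```bash
python3 -c "from h import *;av()"
```

```text
t 13.5 yaw -1.01 Mz 0.0596 M [ 0.702 -0.008  0.06 ] F [0.5 2.2 5.2] p [ 0.467  -0.1337  0.0797] g 30.0 0.329 j6 1.2
Mz [0.048 0.088 0.052 0.06 ] mean 0.062
```

>>> {"fn": "apply_moves", "kwargs": {
  "commands": "0 0 0 -1 -1;0 0.5 0 -1 -1;0 0 0 -1 -1;0 0 0 -1 -1;0 0 0 -1 -1;0 0 0 0 -1;0 0 0 0 -1;0 0 0 0 -1"
}}

```text
clock: 14.3
position: [0.4671, -0.1335, 0.0798]
tool_rot: [-3.137, 0.165, -0.001]
ft_force: [0.6, 1.4, 4.8]
grip_width: 0.333
gripper_force: 30.0
```

```bash
python3 -c "from h import *;av()"
```

```text
t 14.45 yaw -6.01 Mz 0.0561 M [ 0.489 -0.063  0.056] F [0.4 0.8 5.2] p [ 0.4671 -0.1335  0.0797] g 30.0 0.33 j6 1.29
Mz [0.067 0.102 0.111 0.056] mean 0.084
```

>>> {"fn": "apply_moves", "kwargs": {
  "commands": "0 0 0 -1 -1;0 0 0 -1 -1;0 0 0 -1 -1;0 0 0 -1 -1;0 0 0 0 -1;0 0 0 0 -1;0 0 0 0 -1;0 0 0 0 -1"
}}

```text
clock: 15.25
position: [0.4671, -0.1334, 0.0797]
tool_rot: [-3.129, 0.273, -0.001]
ft_force: [-0.2, 1.9, 5.3]
grip_width: 0.328
gripper_force: 30.0
```

```bash
python3 -c "from h import *;av()"
```

```text
t 15.4 yaw -9.97 Mz 0.3366 M [ 0.585 -0.115  0.337] F [-0.7  1.4  4.9] p [ 0.4671 -0.1334  0.0797] g 30.0 0.328 j6 1.36
Mz [0.279 0.317 0.338 0.337] mean 0.318
```

Seated and snug at about 0.32 N m, held for over 0.5 s. First touch was near yaw -6.3°, so I'll back off to yaw +83.7°.

>>> {"fn": "apply_moves", "kwargs": {
  "commands": "0 0 0 3 -1;0 0 0 6 -1;0 0 0 6 -1;0 0 0 6 -1;0 0 0 6 -1;0 0 0 6 -1;0 0 0 6 -1;0 0 0 6 -1"
}}

```text
clock: 16.2
position: [0.4672, -0.1346, 0.0798]
tool_rot: [2.992, 0.95, 0.0]
ft_force: [1.3, -3.0, 2.5]
grip_width: 0.33
gripper_force: 30.0
```

>>> {"fn": "apply_moves", "kwargs": {
  "commands": "0.5 -0.5 0 6 -1;0 -0.5 0 6 -1;0 0 0 6 -1;0 0 0 6 -1;0 0 0 6 -1;0 0 0 6 -1;0 0 0 6 -1;0 0 0 6.7 -1"
}}

```text
clock: 17.0
position: [0.4683, -0.1356, 0.0798]
tool_rot: [2.333, 2.099, 0.001]
ft_force: [3.9, -2.1, 1.4]
grip_width: 0.329
gripper_force: 30.0
```

```bash
python3 -c "from h import *;av()"
```

```text
t 17.15 yaw 83.56 Mz -0.029 M [-0.528 -0.756 -0.029] F [ 4.  -3.1  0.9] p [ 0.4683 -0.1355  0.0798] g 30.0 0.33 j6 -0.28
Mz [-0.057 -0.047 -0.041 -0.029] mean -0.044
```

>>> {"fn": "apply_moves", "kwargs": {
  "commands": "0 0 0 0 0.2;0 0 0 0 0.2;0 0 0 0 0.2;0 0 0 0 0.2;0 0 0 0 0.2;0 0 20 0 0.2;0 0 30 0 0.2;0 0 20 0 0.2"
}}

```text
clock: 17.95
position: [0.4677, -0.1348, 0.1513]
tool_rot: [2.34, 2.095, 0.001]
ft_force: [0.7, 1.0, -0.2]
grip_width: 0.604
gripper_force: 0.0
```

```bash
python3 - <<'E'
from h import *
st()
S=robot.capture("side");T=robot.capture("top")
a=cv2.resize(S["frame"][175:255,265:345],None,fx=6,fy=6,interpolation=cv2.INTER_CUBIC)
cv2.imwrite("pics/s3.png",a)
E
```

```text
t 17.95 yaw 83.69 Mz 0.0067 M [ 0.023 -0.129  0.007] F [ 0.7  1.  -0.2] p [ 0.4677 -0.1348  0.1513] g 0.0 0.604 j6 -0.28
```

View pics/s3.png

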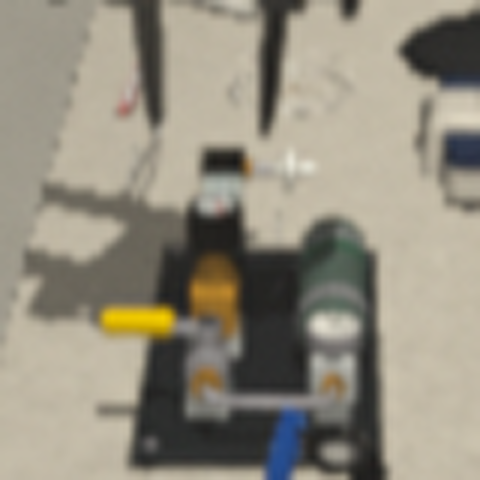

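The side view shows the fingers clear above the knob, and the lever still pointing to the robot at crop (140,320). Moving to the lever with the fingers shut.

>>> {"fn": "apply_moves", "kwargs": {
  "commands": "-16 -12 0 0 -1;-16 -12 0 0 -1;-16 -13 0 0 -1;0 0 0 0 -1;0 0 0 0 -1;0 0 0 0 -1;0 0 0 0 -1;0 0 0 0 -1"
}}

```text
clock: 18.85
position: [0.4197, -0.1714, 0.1495]
tool_rot: [-2.339, -2.097, -0.0]
ft_force: [-0.5, 0.9, -0.2]
grip_width: 0.02
gripper_force: 0.0
```

>>> {"fn": "apply_moves", "kwargs": {
  "commands": "0 0 0 0 -1;0 0 0 0 -1;0 0 0 0 -1;0 0 0 0 -1;0 0 -25 0 -1;0 0 -25 0 -1;0 0 -25 0 -1;0 0 -22 0 -1"
}}

```text
clock: 19.65
position: [0.4192, -0.1716, 0.0515]
tool_rot: [-2.34, -2.096, 0.0]
ft_force: [-1.0, -0.0, 0.6]
grip_width: 0.0
gripper_force: 0.0
```

```bash
python3 -c "from h import *;st()"
```

```text
t 19.65 yaw 83.7 Mz -0.0398 M [-0.033 -0.107 -0.04 ] F [-1.  -0.   0.6] p [ 0.4192 -0.1716  0.0515] g 0.0 0.0 j6 -0.4
```

>>> {"fn": "apply_moves", "kwargs": {
  "commands": "3 -17 0 0 -1;-1 -8 0 0 -1;-2 -8 0 0 -1;-0.5 -5.5 0 0 -1;-0.5 -5.5 0 0 -1;1 -6 0 0 -1;1.4 -6 0 0 -1;3 -6 0 0 -1"
}}

```text
clock: 20.45
position: [0.4238, -0.2342, 0.0528]
tool_rot: [-2.34, -2.096, 0.0]
ft_force: [-0.6, 2.5, 0.7]
grip_width: 0.004
gripper_force: 1.3
```

```bash
python3 -c "from h import *;st()"
```

```text
t 20.45 yaw 83.7 Mz -0.0063 M [ 0.554 -0.013 -0.006] F [-0.6  2.5  0.7] p [ 0.4238 -0.2342  0.0528] g 1.3 0.004 j6 -0.51
```

>>> {"fn": "apply_moves", "kwargs": {
  "commands": "3 -5 0 0 -1;5 -5 0 0 -1;5 -5 0 0 -1;4.5 -2.5 0 0 -1;4.5 -2.5 0 0 -1;4 -1.5 0 0 -1;1 0 0 0 -1;0 0 0 0 -1"
}}

```text
clock: 21.25
position: [0.4509, -0.2555, 0.0526]
tool_rot: [2.339, 2.096, -0.001]
ft_force: [-1.7, -1.0, -1.6]
grip_width: 0.004
gripper_force: 0.8
```

```bash
python3 -c "from h import *;st()"
```

```text
t 21.25 yaw 83.72 Mz 0.0357 M [-0.048  0.2    0.036] F [-1.7 -1.  -1.6] p [ 0.4509 -0.2555  0.0526] g 0.8 0.004 j6 -0.51
```

Not yet at the stop, so I'll push on gently in +x.

>>> {"fn": "apply_moves", "kwargs": {
  "commands": "1 0 0 0 -1;0.5 0 0 0 -1;0.5 0 0 0 -1;0 0 0 0 -1;0 0 0 0 -1;0 0 0 0 -1;0 0 0 0 -1;0 0 0 0 -1"
}}

```text
clock: 22.05
position: [0.4528, -0.2553, 0.0527]
tool_rot: [2.34, 2.096, -0.0]
ft_force: [-3.7, -2.8, -0.6]
grip_width: 0.008
gripper_force: 1.7
```

>>> {"fn": "apply_moves", "kwargs": {
  "commands": "0.5 0 0 0 -1;0.5 0 0 0 -1;0.5 0 0 0 -1;0.5 0 0 0 -1;0 0 0 0 -1;0 0 0 0 -1;0 0 0 0 -1;0 0 0 0 -1"
}}

```text
clock: 22.85
position: [0.454, -0.2554, 0.0527]
tool_rot: [-2.339, -2.096, 0.003]
ft_force: [-6.9, -2.9, 1.6]
grip_width: 0.005
gripper_force: 3.5
```

>>> {"fn": "apply_moves", "kwargs": {
  "commands": "0.5 0 0 0 -1;0.5 0 0 0 -1;0.5 0 0 0 -1;0.5 0 0 0 -1;0 0 0 0 -1;0 0 0 0 -1;0 0 0 0 -1;0 0 0 0 -1"
}}

```text
clock: 23.65
position: [0.4542, -0.2554, 0.0525]
tool_rot: [-2.335, -2.094, 0.008]
ft_force: [-14.4, -3.0, 5.5]
grip_width: 0.004
gripper_force: 7.0
```

>>> {"fn": "apply_moves", "kwargs": {
  "commands": "0.5 0 0 0 -1;0.5 0 0 0 -1;0.5 0 0 0 -1;0.5 0 0 0 -1;0 0 0 0 -1;0 0 0 0 -1;0 0 0 0 -1;0 0 0 0 -1"
}}

```text
clock: 24.45
position: [0.4543, -0.2554, 0.0523]
tool_rot: [-2.332, -2.092, 0.013]
ft_force: [-20.5, -4.2, 9.9]
grip_width: 0.005
gripper_force: 10.6
```

At the stop: the force climbs and the tool no longer moves. Backing away, then up, then a check.

>>> {"fn": "apply_moves", "kwargs": {
  "commands": "-6 0 0 0 -1;-10 0 0 0 -1;-10 0 0 0 -1;0 0 20 0 -1;0 0 30 0 -1;0 0 40 0 -1;-10 -40 20 0 -1;-10 -40 10 0 -1"
}}

```text
clock: 25.25
position: [0.4142, -0.3363, 0.1765]
tool_rot: [2.332, 2.095, 0.002]
ft_force: [0.9, -0.4, 0.1]
grip_width: 0.006
gripper_force: 0.0
```

>>> {"fn": "apply_moves", "kwargs": {
  "commands": "-10 -40 10 0 -1;-10 -40 0 0 -1;-10 -40 0 0 -1;-10 -40 0 0 -1;-10 -40 0 0 -1;-10 -40 0 0 -1;0 0 0 0 -1;0 0 0 0 -1"
}}

```text
clock: 26.05
position: [0.3525, -0.5753, 0.1823]
tool_rot: [-2.341, -2.094, -0.002]
ft_force: [0.3, 0.4, -0.5]
grip_width: 0.008
gripper_force: 0.0
```

```bash
python3 - <<'E'
from h import *
st()
T=robot.capture("top");S=robot.capture("side")
a=cv2.resize(T["frame"][182:244,272:376],None,fx=7.5,fy=7.5,interpolation=cv2.INTER_CUBIC)
cv2.imwrite("pics/t4.png",a);cv2.imwrite("pics/s4.png",S["frame"])
E
```

```text
t 26.05 yaw 83.62 Mz 0.0425 M [-0.006 -0.131  0.042] F [ 0.3  0.4 -0.5] p [ 0.3525 -0.5753  0.1823] g 0.0 0.008 j6 -0.99
```

View pics/t4.png

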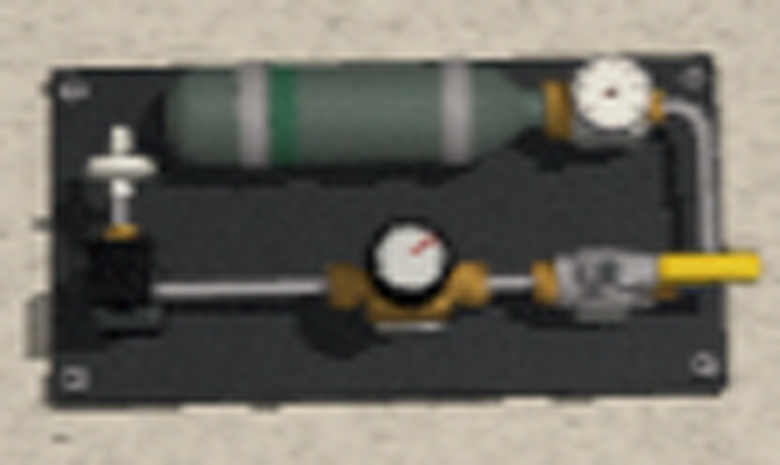

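The lever lies along the line at its stop (660–760, 267). The red index at (425,243) is about 10° counter-clockwise of its start, which matches 80° in to touch and 90° back.

```bash
python3 -c "from station import robot;print(robot.hand_in())"
```

```text
the job is handed in; nothing more can be done
None
```

The needle was seated at about 0.32 N m and backed off a quarter turn from first touch, then the yellow lever was swung open to its stop; no other object was handled, and the job was handed in at about 26 s.

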